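# Set the straightedge against two sprung stops and weigh it down

## Robot

A 6-joint arm with a two-finger parallel gripper is mounted at the origin on the work surface; the furniture and walls round the work are solid. World frame = base frame: x ahead of the robot, y to its left, z up, the work surface at z = 0. Lengths are in m, angles in rad, forces in N, time in s.
With the tool pointing down it reaches from about 0.325 to 0.9 m from the base axis. Payload 6.1 kg.
Tool frame: the origin (TCP) lies midway between the tips of the shut fingers; the grasp point (between the pads) lies 19 mm behind it; z points along the fingers, y is the line along which they close (so a half turn about z gives the same grasp; the last joint's range is limited). The gripper opens to 87 mm and grips with 3 to 60 N. Pads are 19 mm wide; open, the fingers measure 117 mm over their backs; the gripper's body (75 mm by 190 mm) begins 51 mm behind the grasp point.
Start: joints at [1.15, 0.22, 1.526, -0, 1.395, -0.126], TCP at [0.182, 0.598, 0.223] pointing down, gripper open.
Joint ranges: [-2.98, 2.98], [-0.91, 2.08], [0.09, 2.57], [-1.24, 4.39], [0.2, 2.65], [-2.68, 2.68]. Speed limits (rad/s): [2.57, 2.57, 3.01, 3.14, 3.14, 3.14].

## Interface

Orientations are given as a 3x3 rotation matrix whose columns are the frame's x, y, z axes.
In Python, from rig import status, grab_frame, camera_params, job_done gives the robot as it stands.
- The arm moves only by the tool drive_tool, never from a script. Its argument "deltas" is a list of rows, each a list of 7 numbers: the turn, a rotation vector about the tool's x, y, z in degrees, then the shift along the tool's x, y, z in m, then the closure in counts, from 0 (fully open) to 255 (shut). In form: [[rx, ry, rz, dx, dy, dz, hand], ...]. A call has 1 to 5 rows; each row is the pose to reach, as a shift and turn from the pose commanded when the call began, along the tool's axes at that moment; what a row does not reach only later rows make up. A row lasts 1/8 s, in which the tool goes at most 62.5 mm and 10.7 degrees, less where a joint would pass 70% of its speed; a pose out of reach is approached as far as the arm can. A call with a gripper value outside its range is refused whole. The fingers move at their own pace and stop on an object; the grip force is fixed at half the most. Time passes only in rows, so rows that repeat a pose let the fingers close. It gives the time, the measured TCP pose, the force, the opening and the grip force at its end, in the units of the state.
- status.get_obs(): the state, without advancing time (a new reading comes with each control period).
- grab_frame(name): name is "scene" or "side" or "wrist"; returns (picture, depth): 400x640x3 uint8, red, green, blue; 400x640 float32, m along the optical axis (not along the pixel's ray), 0 where there is no reading.
- camera_params(name): a dict with "mtx" (3x3 intrinsics, pixels), "R" (3x3) and "t" (3): a world point X has camera coordinates R X + t. Camera axes: x right, y down, z forward; pixel columns grow to the right and rows downward; lengths in m; the calibration is good to about 2 mm. The wrist camera is an equidistant fisheye: a pixel r from the principal point sees the ray r / f radians off the axis. A picture is of the moment at which its call begins: read the wrist's pose just before it. camera_params takes no time and is no camera call; for the wrist camera it gives the pose at the moment of the call.
- job_done(): hands the job in; it is judged then, once.
The state is a dict: "t": time; "q": joint angles; "joint_vel": joint speeds; "effort": joint torques, N m; "tool_pos": TCP position; "tcp_rot": TCP orientation; "contact_force": force on the tool from outside, world axes, zero at the start; "wrist_torque": the same for the moment, N m; "grip_width": opening from 0.0 (shut) to 1.0 (fully open); "finger_force": force on a finger pad.
Only numpy, scipy, OpenCV 4.12 (cv2) and the standard library are available. Lean on these libraries where they do the work, as an engineer would, in place of code of your own. Each camera call takes 0.05 s, during which the arm holds its last target. There are 200 camera calls.

## Task

On the drawing board, slide the straightedge away from you until its graduated long edge touches the tips of both sprung stops at once, and press it lightly against the two for a moment so that both tips give a little; the tips are delicate, so go by feel and never push one right in. Then gently stand the jar with the screw cap on the straightedge as a weight, beside the round grip, so that the edge stays in touch with both tips, and leave everything else where it is.

Things in the scene. Friction and masses are not known exactly. Their poses are not given: they have to be found in the camera images.
- board: flat wooden drawing board, fixed, 280 (its x) x 350 (its y) x 12 mm high, a paper sheet on top; origin under its centre, on the table; +x points to its far edge; its top is 12 mm above the table
- stop_a: sprung stop in the left far part of the board: fixed block 34 (its x) x 26 x 20 mm, origin under its centre, on the board. A rod 11 mm thick with an 8 mm round tip sticks out to -x from its near face (x = -17 mm), axis 6 mm above the board. How far the tip stands out is set anew each time, 14 to 62 mm, and is not measured. The tip gives 6 mm at 0.7 N/mm, then is hard
- stop_b: the same kind of sprung stop in the right far part of the board, about 200 mm from stop_a; its tip stands out 14 to 62 mm, set independently. More than 6 N on either tip counts as damage
- straightedge: loose flat aluminium straightedge 300 (its x) x 60 (its y) x 8 mm, 0.16 to 0.29 kg, flat on the board on the near side of the stops; origin at the centre of its underside, z up. Its graduated long edge, at y = +30 mm, faces the stops. Sliding it takes roughly 1 to 3.5 N, which also keeps it pressed against the tips when let go
- straightedge_grip (a point): middle of the round black grip (25 mm in diameter, from 8 to 38 mm above the underside) fixed on the straightedge's centre; this point is 23 mm above the underside, axes as the straightedge's. Pushed by the grip without being held fast, it turns about the first tip until it meets the second; friction can leave one tip up to 5 N more loaded, and rubbing a few mm sideways evens this out
- jar_center (a point): centre of the closed jar with the screw cap, 52 mm in diameter, 107 mm high, about 0.2 kg, standing upright on the table to the left or right of the board; this point is on its axis 53.5 mm above its foot
- jar: the same jar; origin at the centre of its foot, z up
- amber_bottle: bystander: open bottle without cap, 52 mm in diameter, 108 mm high, on the other side of the board; origin at its foot
- pen_1: bystander: pen 138 mm long, 13 mm high, lying along the far edge of the board between the two stops
- cup: bystander: small open cup, 65 mm wide, 62 mm high, on the table at the right; origin at its foot
- cap_w: bystander: loose ribbed screw cap, 43 mm in diameter, 18 mm high, on the table at the left; origin at its foot
Not all that is in view belongs to the job. What is shaped like the jar but turquoise is not meant.

How it is judged:
By the outcome, as a careful person would: the job done as asked, in the order asked, and still so for the second after the job is handed in, with the robot touching nothing.
It also fails if it takes over 72 s, if anything falls off the work surface, if the arm or the gripper's body presses on something with over 40 N, if the wrist force passes 120 N, or if a joint passes its speed limit or range.

## Working session

There is one attempt and no reset: what is moved stays moved. The work goes in short steps, Python scripts to look and compute and a tool call to move; the robot and the scene stay as the last step left them, time stands still between calls to the robot, and variables do not carry over. Pictures are saved under pics/ and viewed, at most 10 in all, crops included, and the job is handed in when it is done.

Besides the shell and the picture viewer there is one more tool, called after "Emit:" in YAML: its name, and indented under it one key for each argument. drive_tool: Moves the arm, as the interface text tells. Its arguments: {"type":"object","properties":{"deltas":{"type":"array","items":{"type":"array","items":{"type":"number"}}}},"required":["deltas"]}

```bash
ls; mkdir -p pics
python3 - <<'E'
from rig import status, grab_frame, camera_params
import cv2, numpy as np
o=status.get_obs(); print({k:np.round(v,3).tolist() for k,v in o.items()})
for n in ("scene","side","wrist"):
    p=camera_params(n); im,d=grab_frame(n); np.savez(f"{n}0.npz",im=im,d=d,**p)
    cv2.imwrite(f"pics/{n}0.png",im[:,:,::-1]); print(n,np.round(p['mtx'],1).tolist(),np.round(-p['R'].T@p['t'],3), np.round(p['R'],2).tolist(),(d>0).mean())
E
```

```text
pics
{'t': 0.0, 'q': [1.15, 0.221, 1.528, -0.0, 1.395, -0.126], 'joint_vel': [0.002, -0.001, -0.0, 0.001, -0.0, 0.001], 'effort': [-0.001, -49.461, -38.737, 0.07, 0.057, -0.0], 'tool_pos': [0.181, 0.597, 0.221], 'tcp_rot': [[-0.957, 0.291, -0.001], [0.291, 0.957, -0.002], [0.0, -0.002, -1.0]], 'contact_force': [-0.251, -1.126, -0.21], 'wrist_torque': [0.029, 0.031, -0.041], 'finger_force': 0.0, 'grip_width': 1.003}
scene [[379.0, 0.0, 316.5], [0.0, 379.0, 199.2], [0.0, 0.0, 1.0]] [-0.078 -1.003  0.659] [[0.85, -0.53, -0.01], [-0.27, -0.4, -0.88], [0.45, 0.75, -0.48]] 0.99437890625
side [[495.6, 0.0, 312.1], [0.0, 495.6, 193.4], [0.0, 0.0, 1.0]] [-0.22  -1.458  1.016] [[0.88, -0.47, -0.0], [-0.24, -0.45, -0.86], [0.4, 0.76, -0.51]] 0.9516484375
wrist [[309.7, 0.0, 321.4], [0.0, 309.7, 202.1], [0.0, 0.0, 1.0]] [0.105 0.62  0.385] [[0.29, 0.96, -0.0], [0.92, -0.28, 0.29], [0.28, -0.09, -0.96]] 0.99601953125
```

View pics/scene0.png

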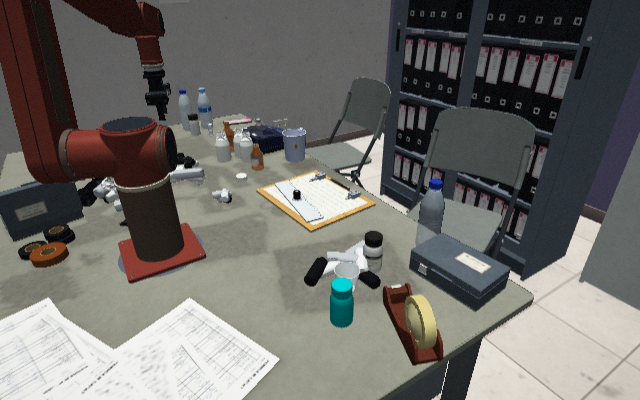

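View pics/wrist0.png

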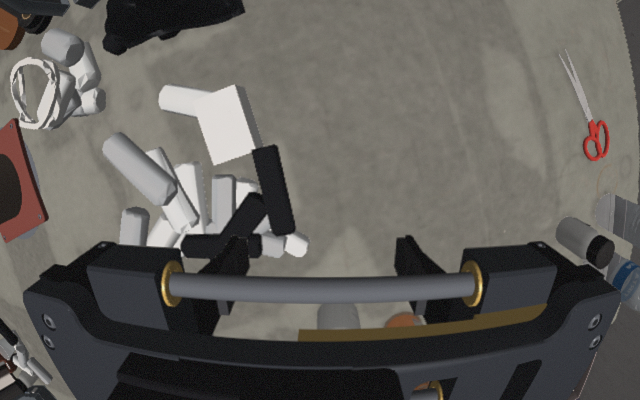

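The scene view shows the board near (315,200) with the straightedge and its black grip at (297,195). The stops are at about (320,177) and (353,192), and a white jar with a black cap is at (373,248). The cup is at (346,275), the turquoise decoy at (342,300), and the amber bottle at (257,157). The wrist view shows only clutter.

```bash
cat > h.py <<'E'
import numpy as np, cv2
def back(p,uv,z=None,depth=None):
    "pinhole pixel -> world on plane z, or at depth"
    uv=np.atleast_2d(uv).astype(float); R,t,K=p['R'],p['t'],p['mtx']
    r=np.c_[uv,np.ones(len(uv))]@np.linalg.inv(K).T
    c=-R.T@t; d=r@R
    if depth is not None: return c+d*np.asarray(depth).reshape(-1,1)
    return c+d*((z-c[2])/d[:,2])[:,None]
def fray(p,uv):
    uv=np.atleast_2d(uv).astype(float); K=p['mtx']; q=(uv-K[:2,2])/K[0,0]
    r=np.linalg.norm(q,axis=1,keepdims=True)+1e-9
    return np.c_[np.sin(r)*q/r,np.cos(r)], r
def fback(p,uv,z=None,depth=None):
    "fisheye pixel -> world"
    v,r=fray(p,uv); R=p['R']; c=-R.T@p['t']; d=v@R
    if depth is not None: return c+d*(np.asarray(depth).reshape(-1,1)/v[:,2:])
    return c+d*((z-c[2])/d[:,2])[:,None]
E
python3 - <<'E'
import numpy as np, cv2
from h import *
a=np.load('scene0.npz'); b=np.load('side0.npz')
c1=cv2.resize(a['im'][140:310,230:400],(600,600),interpolation=2)[:,:,::-1]
cv2.imwrite('pics/crop_scene.png',c1)
cv2.imwrite('pics/side_crop.png',cv2.resize(b['im'][100:330,200:440],(626,600),interpolation=2)[:,:,::-1])
for n,uv in dict(grip=(297,195),jarcap=(373,239),cup=(346,275),turq=(342,285),amber=(257,150),left=(258,190),near=(312,229),right=(374,203),far=(330,174)).items():
    print(n,np.round(back(a,uv,depth=a['d'][uv[1],uv[0]]),3))
E
```

```text
grip [[0.462 0.015 0.042]]
jarcap [[ 0.452 -0.402  0.106]]
cup [[ 0.374 -0.397  0.021]]
turq [[ 0.288 -0.5    0.107]]
amber [[0.477 0.374 0.086]]
left [[0.387 0.179 0.011]]
near [[ 0.42  -0.154  0.011]]
right [[ 0.683 -0.133  0.011]]
far [[ 0.702  0.17  -0.001]]
```

View pics/crop_scene.png

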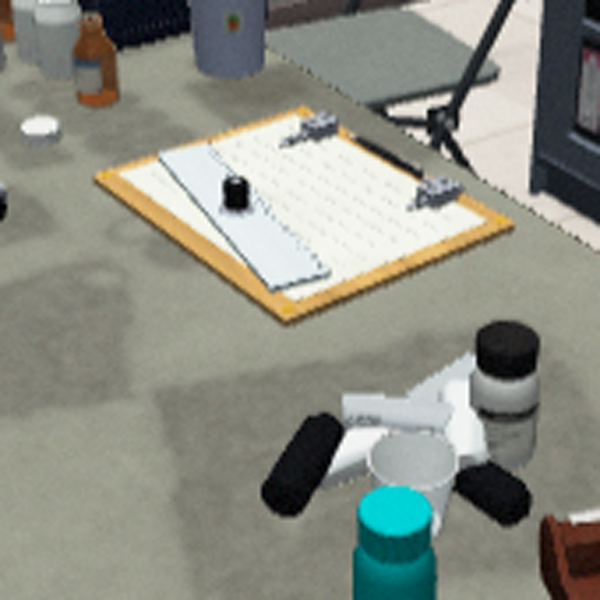

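View pics/side_crop.png

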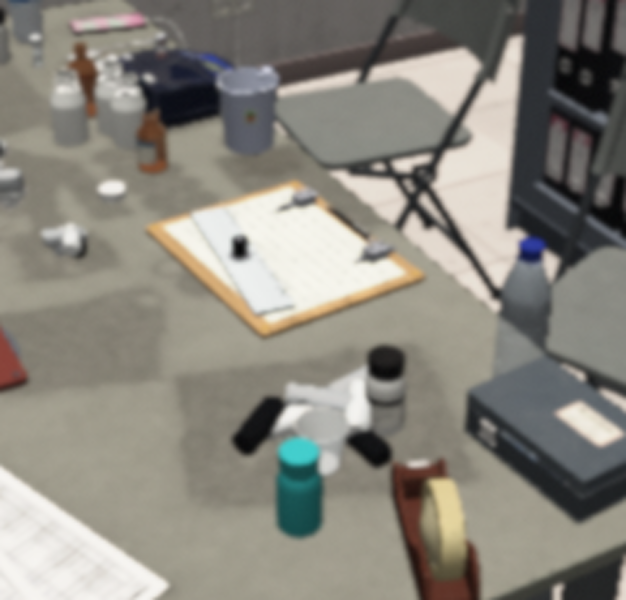

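The crops show the jar with its black cap at scene pixel (373,240). White and black clutter and the cup sit beside it, on its near side. The stops' tips face the straightedge. I'll move the wrist camera over the board with tool x along board +x (yaw of about 6°).

```bash
cat >> h.py <<'E'
def plan(pos,yaw,tpos,tyaw):
    "tool pointing down: shift in tool axes and tool-z turn (deg) from pos,yaw(deg) to target"
    a=np.radians(yaw); d=np.array(tpos)-pos
    x=np.array([np.cos(a),np.sin(a),0]); y=np.array([np.sin(a),-np.cos(a),0])
    return np.round([yaw-tyaw, d@x, d@y, -d[2]],4)
E
python3 - <<'E'
from h import *
p=np.array([.182,.598,.223]);y=163.1; T=np.array([.42,.01,.26]); ty=5.6
for k in (3,2,1):
    n=p+(T-p)/k; ny=y+(ty-y)/k
    r=plan(p,y,n,ny); print([np.round(r*i/5,3).tolist() for i in range(1,6)]); p,y=n,ny
E
```

```text
[[10.5, -0.027, -0.033, -0.002], [21.0, -0.053, -0.066, -0.005], [31.5, -0.08, -0.099, -0.007], [42.0, -0.106, -0.132, -0.01], [52.5, -0.133, -0.164, -0.012]]
[[10.5, -0.042, 0.001, -0.002], [21.0, -0.085, 0.002, -0.005], [31.5, -0.127, 0.003, -0.007], [42.0, -0.169, 0.004, -0.01], [52.5, -0.211, 0.005, -0.012]]
[[10.5, -0.025, 0.034, -0.002], [21.0, -0.05, 0.068, -0.005], [31.5, -0.075, 0.103, -0.007], [42.0, -0.1, 0.137, -0.01], [52.5, -0.125, 0.171, -0.012]]
```

Emit:
drive_tool:
  deltas:
    - [0,0,10.5,-0.027,-0.033,-0.002,0]
    - [0,0,21,-0.053,-0.066,-0.005,0]
    - [0,0,31.5,-0.08,-0.099,-0.007,0]
    - [0,0,42,-0.106,-0.132,-0.01,0]
    - [0,0,52.5,-0.133,-0.164,-0.012,0]

```text
t: 0.78
tool_pos: [0.2614, 0.4011, 0.2344]
tcp_rot: [[-0.347, 0.938, 0.0], [0.938, 0.347, -0.0], [-0.0, -0.0, -1.0]]
contact_force: [0.6, -0.3, 0.7]
grip_width: 0.998
finger_force: 0.0
```

Emit:
drive_tool:
  deltas:
    - [0,0,10.5,-0.042,0.001,-0.002,0]
    - [0,0,21,-0.085,0.002,-0.005,0]
    - [0,0,31.5,-0.127,0.003,-0.007,0]
    - [0,0,42,-0.169,0.004,-0.01,0]
    - [0,0,52.5,-0.211,0.005,-0.012,0]

```text
t: 1.4
tool_pos: [0.3404, 0.2055, 0.2466]
tcp_rot: [[0.533, 0.846, 0.0], [0.846, -0.533, 0.0], [0.0, 0.0, -1.0]]
contact_force: [0.1, -0.6, -0.2]
grip_width: 1.005
finger_force: 0.0
```

Emit:
drive_tool:
  deltas:
    - [0,0,10.5,-0.025,0.034,-0.002,0]
    - [0,0,21,-0.05,0.068,-0.005,0]
    - [0,0,31.5,-0.075,0.103,-0.007,0]
    - [0,0,42,-0.1,0.137,-0.01,0]
    - [0,0,52.5,-0.125,0.171,-0.012,0]

```text
t: 2.02
tool_pos: [0.4196, 0.0089, 0.2586]
tcp_rot: [[0.996, 0.092, 0.0], [0.092, -0.996, 0.0], [0.0, -0.0, -1.0]]
contact_force: [0.9, -0.1, 0.3]
grip_width: 0.999
finger_force: 0.0
```

```bash
cat > snap.py <<'E'
import sys
from rig import status, grab_frame, camera_params
from h import *
def snap(tag,show=True):
    o=status.get_obs(); p=camera_params('wrist'); im,d=grab_frame('wrist')
    np.savez(f"{tag}.npz",im=im,d=d,**p); cv2.imwrite(f"pics/{tag}.png",im[:,:,::-1])
    R=o['tcp_rot']; print(round(o['t'],2),'pos',np.round(o['tool_pos'],4),'yaw',round(np.degrees(np.arctan2(R[1][0],R[0][0])),2),'z',np.round(np.array(R)[:,2],3),'F',np.round(o['contact_force'],2),'M',np.round(o['wrist_torque'],3),'grip',round(o['grip_width'],3),round(o['finger_force'],1))
    return im,d,p
if __name__=='__main__': snap(sys.argv[1])
E
python3 snap.py w1
```

```text
2.02 pos [0.4196 0.0089 0.2586] yaw 5.25 z [ 0.  0. -1.] F [ 0.89 -0.13  0.25] M [-0.045  0.178 -0.018] grip 0.999 0.0
```

View pics/w1.png

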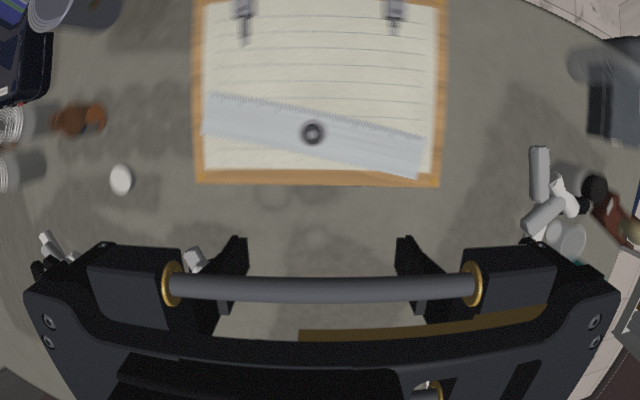

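The wrist view shows the straightedge tilted, its grip at (312,132). The stop tips are near (244,42) and (395,32), and the jar is at (600,195). Next I'll measure these.

```bash
cat > meas.py <<'E'
import sys
from h import *
def meas(tag,verbose=True):
    a=np.load(tag+'.npz'); im=a['im'].astype(int); hsv=cv2.cvtColor(a['im'],cv2.COLOR_RGB2HSV)
    return a,im,hsv
E
python3 - <<'E'
from meas import *
a,im,hsv=meas('w1')
g=im.sum(2)
# grip
m=((g<150)).astype(np.uint8); m[:110]=0; m[155:]=0; m[:,:285]=0; m[:,340:]=0
n,l,s,c=cv2.connectedComponentsWithStats(m); i=1+s[1:,4].argmax(); print('grip',s[i],c[i],fback(a,c[i],z=.05))
print('colors ruler',im[125,240],im[140,380],'paper',im[70,330],im[160,240],'rod',im[36,244],im[28,395],'block',im[8,244])
for col in (244,395): print(col,[im[r,col].tolist() for r in range(14,54,3)])
# board near corners
print('board near corners',fback(a,[[197,184],[437,186]],z=.012).round(4).tolist())
E
python3 - <<'E'
import cv2,numpy as np
im=cv2.imread('pics/w1.png')
cv2.imwrite('pics/w1c.png',cv2.resize(im[0:195,185:455],(800,578),interpolation=2))
E
```

```text
grip [310 125   3   1   3] [311. 125.] [[0.48124156 0.02586209 0.05      ]]
colors ruler [175 178 178] [171 175 177] paper [188 186 174] [190 188 175] rod [106 105 102] [147 144 142] block [105 104 109]
244 [[105, 106, 110], [90, 89, 91], [101, 100, 102], [102, 98, 100], [111, 109, 111], [98, 98, 99], [105, 105, 107], [103, 102, 101], [142, 138, 137], [148, 147, 143], [153, 151, 147], [180, 178, 168], [182, 181, 171], [191, 188, 175]]
395 [[129, 128, 130], [75, 78, 79], [103, 103, 106], [128, 127, 123], [111, 111, 106], [150, 150, 146], [149, 148, 146], [142, 140, 137], [188, 186, 173], [185, 183, 170], [189, 187, 174], [188, 185, 173], [185, 183, 171], [187, 184, 172]]
board near corners [[0.3861, 0.1844, 0.012], [0.4142, -0.1588, 0.012]]
```

View pics/w1c.png

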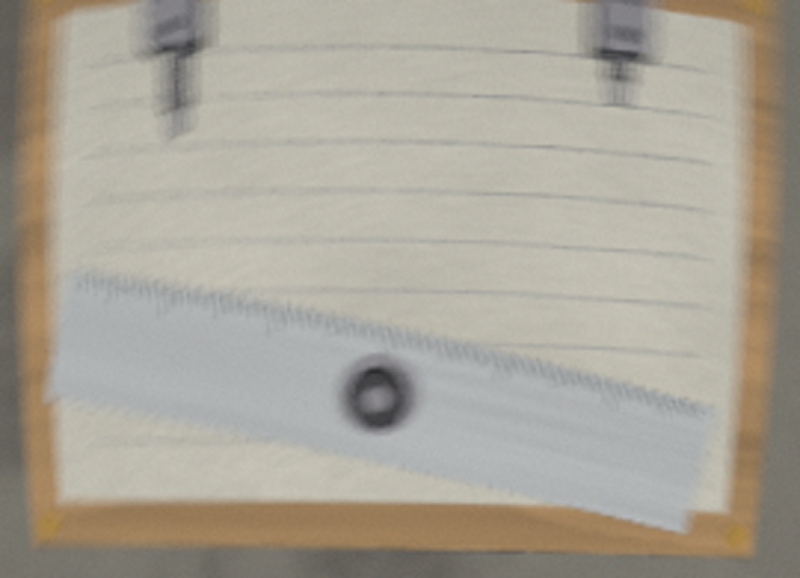

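Blurred because the arm was still moving, but the shapes are clear: the left tip is at crop (178,135), the right tip at (620,103), and the grip at (377,395). I'll hover over the grip and take a sharp picture there.

Run:
```python
from h import *
a=np.load('w1.npz')
f=lambda u,v:(185+u/2.963,v/2.963)
print('tips',fback(a,[f(178,137),f(620,105)],z=.018).round(4).tolist())
G=fback(a,f(377,396),z=.05)[0];print('grip',G.round(4))
e=fback(a,[f(75,275),f(712,405)],z=.020);d=e[0]-e[1];sy=np.degrees(np.arctan2(-d[0],d[1]));print('edge',e.round(4).tolist(),'normal yaw',sy,np.linalg.norm(d))
p=np.array([.42,.01,.26])
print(plan(p,5.6,[G[0],G[1],.11],round(sy,1)))
```

```text
tips [[0.5796, 0.1223, 0.018], [0.6119, -0.0701, 0.018]]
grip [0.471  0.0235 0.05  ]
edge [[0.5154, 0.1647, 0.02], [0.4817, -0.1266, 0.02]] normal yaw -6.598523207447225 0.293294559130472
[ 1.22e+01  5.20e-02 -8.50e-03  1.50e-01]
```

Emit:
drive_tool:
  deltas:
    - [0,0,4,0.017,-0.003,0.05,0]
    - [0,0,8,0.035,-0.006,0.1,0]
    - [0,0,12.2,0.052,-0.0085,0.15,0]
    - [0,0,12.2,0.052,-0.0085,0.15,0]
    - [0,0,12.2,0.052,-0.0085,0.15,0]

```text
t: 2.7
tool_pos: [0.4706, 0.0238, 0.1098]
tcp_rot: [[0.994, -0.113, 0.001], [-0.113, -0.994, -0.0], [0.001, 0.0, -1.0]]
contact_force: [0.5, -0.8, -0.0]
grip_width: 1.001
finger_force: 0.0
```

```bash
python3 snap.py w2; python3 -c "
import cv2
im=cv2.imread('pics/w2.png')
cv2.imwrite('pics/w2c.png',cv2.resize(im[0:260,120:500],(800,547),interpolation=2))"
```

```text
2.7 pos [0.4706 0.0238 0.1098] yaw -6.49 z [ 0.001 -0.    -1.   ] F [ 0.46 -0.82 -0.04] M [-0.045  0.146  0.033] grip 1.001 0.0
```

View pics/w2c.png

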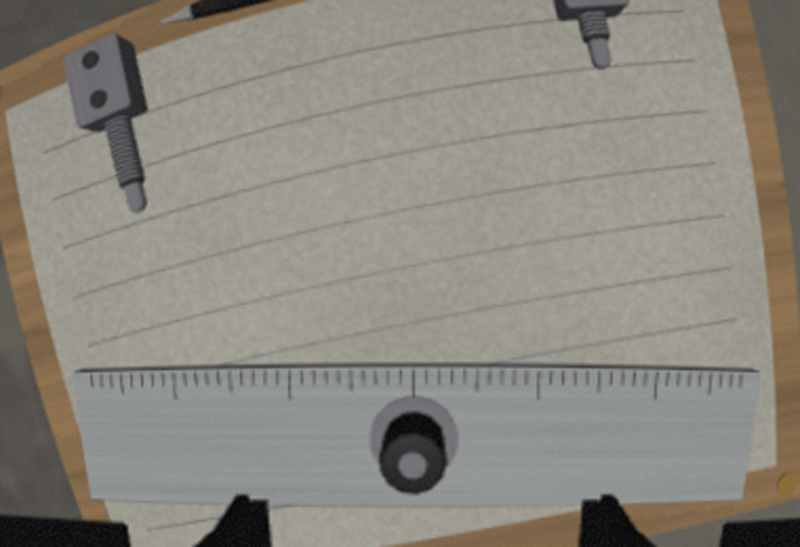

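The sharp view (2.105x crop) puts the left tip end at (138,211), the right tip end at (602,67), and the grip top centre at (412,464). The graduated edge runs along row 371, from column 75 to 758.

Run:
```python
from h import *
a=np.load('w2.npz')
f=lambda u,v:(120+u/2.1053,v/2.1053)
t=fback(a,[f(138,211),f(602,68)],z=.017);print('tips',t.round(4).tolist(),np.linalg.norm(t[0]-t[1]))
d=t[0]-t[1];ty=np.degrees(np.arctan2(-d[0],d[1]));print('tip normal yaw',ty)
G=fback(a,f(412,464),z=.05)[0];print('grip',G.round(4))
e=fback(a,[f(77,372),f(415,372),f(757,372)],z=.020);d=e[0]-e[2];sy=np.degrees(np.arctan2(-d[0],d[1]));print('edge',e.round(4).tolist(),'yaw',sy,np.linalg.norm(d))
n=np.array([np.cos(np.radians(sy)),np.sin(np.radians(sy)),0]);print('grip to edge',(e-G)@n)
print('depth board',fback(a,[[300,100]],depth=a['d'][100,300]),'ruler',fback(a,[[240,205]],depth=a['d'][205,240]))
print('plan',plan(np.array([.4710,.0235,.11]),-6.6,[G[0],G[1],.027],-6.6))
# final grip location: edge contact with tips line
N=np.array([np.cos(np.radians(ty)),np.sin(np.radians(ty)),0])
print('advance along N from grip to contact', (t-G)@N-0.030)
```

```text
tips [[0.5782, 0.1291, 0.017], [0.612, -0.0643, 0.017]] 0.1963217162741767
tip normal yaw 9.914735839267458
grip [0.4689 0.0275 0.05  ]
edge [[0.5156, 0.1708, 0.02], [0.4964, 0.0235, 0.02], [0.4816, -0.1243, 0.02]] yaw -6.579847589424178 0.2970655931831522
grip to edge [0.02999941 0.02779222 0.02999941]
depth board [[0.56158695 0.030261   0.01264015]] ruler [[0.47981759 0.09332662 0.0214076 ]]
plan [ 0.     -0.0026 -0.0037  0.083 ]
advance along N from grip to contact [0.095172 0.095172]
```

Emit:
drive_tool:
  deltas:
    - [0,0,0,-0.0026,-0.0037,0.03,100]
    - [0,0,0,-0.0026,-0.0037,0.06,120]
    - [0,0,0,-0.0026,-0.0037,0.083,140]
    - [0,0,0,-0.0026,-0.0037,0.083,140]
    - [0,0,0,-0.0026,-0.0037,0.083,140]

```text
t: 3.38
tool_pos: [0.4699, 0.0275, 0.028]
tcp_rot: [[0.993, -0.115, 0.004], [-0.115, -0.993, -0.0], [0.004, 0.0, -1.0]]
contact_force: [0.5, 0.3, 0.8]
grip_width: 0.521
finger_force: 0.0
```

Emit:
drive_tool:
  deltas:
    - [0,0,0,0,0,0,200]
    - [0,0,0,0,0,0,230]
    - [0,0,0,0,0,0,255]
    - [0,0,0,0,0,0,255]
    - [0,0,0,0,0,0,255]

```text
t: 4.0
tool_pos: [0.4689, 0.0278, 0.0265]
tcp_rot: [[0.993, -0.115, 0.001], [-0.115, -0.993, 0.0], [0.001, -0.0, -1.0]]
contact_force: [-1.9, 1.2, 6.5]
grip_width: 0.281
finger_force: 30.0
```

Emit:
drive_tool:
  deltas:
    - [0,0,0,0,0,-0.0005,255]
    - [0,0,0,0,0,-0.0005,255]

```text
t: 4.25
tool_pos: [0.4688, 0.0278, 0.0265]
tcp_rot: [[0.993, -0.115, 0.001], [-0.115, -0.993, 0.0], [0.001, -0.0, -1.0]]
contact_force: [1.3, 0.3, 3.5]
grip_width: 0.28
finger_force: 30.0
```

```bash
cat > st.py <<'E'
from rig import status, grab_frame
import numpy as np,sys
F=[];M=[]
for i in range(int(sys.argv[1])):
    o=status.get_obs();F.append(o['contact_force']);M.append(o['wrist_torque'])
    if i<int(sys.argv[1])-1: grab_frame('side')
print(o['t'],np.round(o['tool_pos'],4),'F',np.mean(F,0).round(2),'sd',np.std(F,0).round(2),'M',np.mean(M,0).round(3),np.std(M,0).round(3))
E
python3 st.py 6
```

```text
4.5 [0.4688 0.0277 0.0265] F [1.03 1.07 4.21] sd [0.42 0.71 0.63] M [ 0.18  -0.102  0.025] [0.051 0.054 0.028]
```

Emit:
drive_tool:
  deltas:
    - [0,0,0,0,0,-0.0004,255]
    - [0,0,0,0,0,-0.0008,255]
    - [0,0,0,0,0,-0.0008,255]

```text
t: 4.88
tool_pos: [0.4676, 0.0277, 0.0265]
tcp_rot: [[0.993, -0.115, -0.001], [-0.115, -0.993, -0.0], [-0.001, 0.0, -1.0]]
contact_force: [1.8, 1.4, 1.0]
grip_width: 0.279
finger_force: 30.0
```

```bash
python3 st.py 6
```

```text
5.125 [0.4676 0.0277 0.0265] F [ 1.88 -0.33  0.2 ] sd [0.39 0.91 0.83] M [-0.044 -0.107  0.006] [0.045 0.024 0.027]
```

Emit:
drive_tool:
  deltas:
    - [0,0,-3.3,0.008,-0.0025,0,255]
    - [0,0,-6.6,0.0165,-0.005,0,255]
    - [0,0,-9.9,0.025,-0.0075,0,255]
    - [0,0,-13.2,0.0335,-0.01,0,255]
    - [0,0,-16.5,0.0417,-0.0123,0,255]

```text
t: 5.75
tool_pos: [0.5095, 0.0352, 0.0265]
tcp_rot: [[0.985, 0.174, -0.004], [0.174, -0.985, -0.0], [-0.004, -0.001, -1.0]]
contact_force: [-3.6, -1.4, 5.8]
grip_width: 0.279
finger_force: 30.0
```

Emit:
drive_tool:
  deltas:
    - [0,0,0,0.01,0,0,255]
    - [0,0,0,0.02,0,0,255]
    - [0,0,0,0.03,0,0,255]
    - [0,0,0,0.038,0,0,255]
    - [0,0,0,0.038,0,0,255]

```text
t: 6.38
tool_pos: [0.5479, 0.0418, 0.0265]
tcp_rot: [[0.985, 0.172, -0.001], [0.172, -0.985, 0.0], [-0.001, -0.0, -1.0]]
contact_force: [-0.1, -0.5, 2.0]
grip_width: 0.283
finger_force: 30.0
```

```bash
python3 snap.py w3; python3 st.py 4; python3 -c "
import cv2
im=cv2.imread('pics/w3.png')
cv2.imwrite('pics/w3c.png',cv2.resize(im[40:240,80:560],(800,333),interpolation=2))"
```

```text
6.38 pos [0.5479 0.0418 0.0265] yaw 9.92 z [-0.001  0.    -1.   ] F [-0.08 -0.54  2.02] M [0.004 0.203 0.022] grip 0.283 30.0
6.575 [0.5479 0.0418 0.0265] F [-0.02  0.26  0.67] sd [0.38 0.32 0.55] M [0.029 0.099 0.032] [0.031 0.019 0.017]
```

View pics/w3c.png

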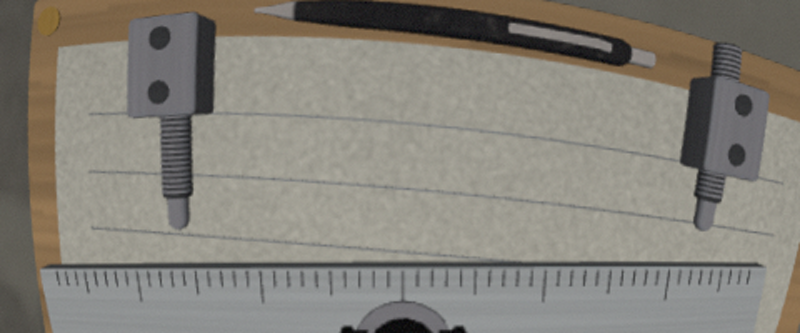

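Sharp view: the tips are at crop (178,230) and (703,230), and the edge is at about row 266, so the gap is a few mm and nearly parallel.

```bash
cat > gap.py <<'E'
from h import *
def gap(tag):
    "gap (mm) between graduated edge (z=.020) and both tips, from grey-level profiles along tool x; edge line by straight fit in world"
    a=np.load(tag+'.npz'); g=cv2.cvtColor(a['im'],cv2.COLOR_RGB2GRAY).astype(float)
    f=lambda u,v:(80+u/1.6667,40+v/1.6667)
    E=[]
    for c in range(115,530,6):
        r0=int(40+264/1.6667); col=cv2.GaussianBlur(g,(1,3),0)[r0-9:r0+9,c]
        k=col.argmin(); j=k+np.argmax(np.diff(col[k:k+5])); E.append((c,r0-9+j+.5))
    E=np.array(E); W=fback(a,E,z=.020)
    for _ in range(4):
        L=np.polyfit(W[:,1],W[:,0],1); res=W[:,0]-np.polyval(L,W[:,1]); W=W[abs(res)<max(2*res.std(),4e-4)]
    yaw=np.degrees(np.arctan(-L[0])); print('edge yaw',yaw.round(2),'n',len(W),'rms mm',(1e3*res.std()).round(2),'rows',E[:3,1],E[-3:,1])
    return a,L,yaw
E
python3 - <<'E'
from gap import *
a,L,yaw=gap('w3'); f=lambda u,v:(80+u/1.6667,40+v/1.6667)
t=fback(a,[f(178,231),f(703,231)],z=.017); g=(t[:,0]-np.polyval(L,t[:,1]))*np.cos(np.radians(yaw))
d=t[0]-t[1];print('tips',t.round(4).tolist(),'yaw',np.degrees(np.arctan2(-d[0],d[1])),'gaps mm',(g*1e3).round(2))
im=a['im'].astype(int)
for c in (int(f(178,0)[0]),int(f(703,0)[0])): print([im[r].tolist()[c][0] for r in range(168,205)])
E
```

```text
edge yaw 10.08 n 65 rms mm 0.18 rows [200.5 200.5 200.5] [199.5 199.5 199.5]
tips [[0.5759, 0.1291, 0.017], [0.6108, -0.0664, 0.017]] yaw 10.12421753758423 gaps mm [13.06 13.23]
[115, 117, 114, 115, 118, 117, 116, 116, 115, 125, 149, 151, 127, 146, 159, 162, 165, 163, 161, 157, 162, 166, 165, 160, 161, 160, 162, 163, 159, 133, 75, 55, 65, 115, 145, 144, 143]
[110, 111, 112, 113, 112, 113, 115, 113, 110, 104, 111, 156, 163, 161, 158, 154, 152, 153, 157, 156, 154, 152, 155, 158, 160, 156, 157, 162, 160, 111, 67, 67, 118, 138, 121, 110, 120]
```

Emit:
drive_tool:
  deltas:
    - [0,0,0,0.004,0,0,255]
    - [0,0,0,0.008,0,0,255]
    - [0,0,0,0.011,0,0,255]
    - [0,0,0,0.011,0,0,255]
    - [0,0,0,0.011,0,0,255]

```text
t: 7.2
tool_pos: [0.5592, 0.0437, 0.0266]
tcp_rot: [[0.985, 0.172, 0.0], [0.172, -0.985, 0.0], [0.0, -0.0, -1.0]]
contact_force: [0.5, 0.1, -2.2]
grip_width: 0.283
finger_force: 30.0
```

```bash
python3 snap.py w4; python3 st.py 6
python3 - <<'E'
from gap import *
a,L,yaw=gap('w4')
im=cv2.cvtColor(a['im'],cv2.COLOR_RGB2GRAY)
for c in (187,502):
  print(c,[im[r,c-1:c+2].mean().round() for r in range(174,206)])
cv2.imwrite('pics/w4c.png',cv2.resize(a['im'][120:220,100:560,::-1],(800,174),interpolation=2))
E
```

```text
7.2 pos [0.5592 0.0437 0.0266] yaw 9.91 z [ 0.  0. -1.] F [ 0.53  0.13 -2.19] M [-0.061  0.154 -0.052] grip 0.283 30.0
7.5 [0.559  0.0436 0.0267] F [ 0.06 -0.02 -2.97] sd [0.58 0.44 0.43] M [-0.021  0.13   0.01 ] [0.019 0.017 0.015]
edge yaw 10.04 n 69 rms mm 0.22 rows [200.5 200.5 200.5] [199.5 199.5 199.5]
187 [np.float64(112.0), np.float64(97.0), np.float64(68.0), np.float64(56.0), np.float64(92.0), np.float64(121.0), np.float64(122.0), np.float64(120.0), np.float64(121.0), np.float64(121.0), np.float64(120.0), np.float64(122.0), np.float64(122.0), np.float64(121.0), np.float64(122.0), np.float64(121.0), np.float64(123.0), np.float64(122.0), np.float64(122.0), np.float64(121.0), np.float64(121.0), np.float64(129.0), np.float64(145.0), np.float64(136.0), np.float64(81.0), np.float64(63.0), np.float64(84.0), np.float64(128.0), np.float64(151.0), np.float64(151.0), np.float64(150.0), np.float64(149.0)]
502 [np.float64(93.0), np.float64(107.0), np.float64(73.0), np.float64(55.0), np.float64(69.0), np.float64(106.0), np.float64(121.0), np.float64(122.0), np.float64(121.0), np.float64(121.0), np.float64(121.0), np.float64(121.0), np.float64(119.0), np.float64(120.0), np.float64(120.0), np.float64(121.0), np.float64(121.0), np.float64(120.0), np.float64(119.0), np.float64(121.0), np.float64(126.0), np.float64(146.0), np.float64(160.0), np.float64(128.0), np.float64(83.0), np.float64(68.0), np.float64(122.0), np.float64(149.0), np.float64(144.0), np.float64(140.0), np.float64(146.0), np.float64(150.0)]
```

View pics/w4c.png

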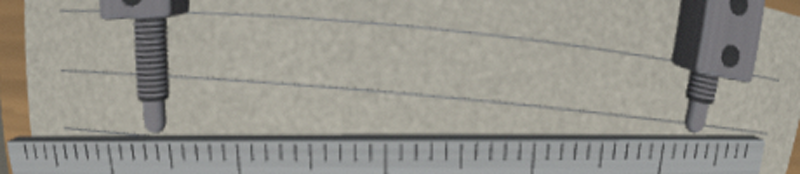

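The tips are 2–3 px short of the edge, equally on both sides. I'll advance in small steps and feel for contact.

Emit:
drive_tool:
  deltas:
    - [0,0,0,0.0005,0,0.0003,255]
    - [0,0,0,0.001,0,0.0006,255]
    - [0,0,0,0.0015,0,0.0006,255]
    - [0,0,0,0.002,0,0.0006,255]
    - [0,0,0,0.0025,0,0.0006,255]

```text
t: 8.12
tool_pos: [0.5616, 0.044, 0.0265]
tcp_rot: [[0.985, 0.172, -0.0], [0.172, -0.985, -0.0], [-0.0, 0.0, -1.0]]
contact_force: [-4.7, -1.3, 5.1]
grip_width: 0.279
finger_force: 30.0
```

```bash
python3 st.py 5; python3 snap.py w5
```

```text
8.325 [0.5617 0.044  0.0265] F [-4.29 -0.84  5.15] sd [0.46 0.29 0.54] M [-0.119  0.929  0.021] [0.038 0.047 0.036]
8.32 pos [0.5617 0.044  0.0265] yaw 9.91 z [-0. -0. -1.] F [-3.64 -0.47  5.7 ] M [-0.157  0.91  -0.041] grip 0.282 30.0
```

Emit:
drive_tool:
  deltas:
    - [0,0,0,0.0005,0,0,255]
    - [0,0,0,0.001,0,0,255]
    - [0,0,0,0.0012,0,0,255]

```text
t: 8.75
tool_pos: [0.5623, 0.0441, 0.0265]
tcp_rot: [[0.985, 0.172, -0.001], [0.172, -0.985, -0.0], [-0.001, 0.0, -1.0]]
contact_force: [-7.0, -1.3, 7.9]
grip_width: 0.276
finger_force: 30.0
```

```bash
python3 st.py 5; python3 snap.py w6
python3 - <<'E'
from gap import *
for t in ('w5','w6'):
  a,L,yaw=gap(t); im=cv2.cvtColor(a['im'],cv2.COLOR_RGB2GRAY)
  for c in (188,500): print(c,[int(im[r,c-1:c+2].mean()) for r in range(150,204)])
E
```

```text
8.95 [0.5623 0.0441 0.0265] F [-6.73 -1.49  7.47] sd [0.27 0.46 0.51] M [-0.199  1.253  0.012] [0.022 0.039 0.039]
8.95 pos [0.5623 0.0441 0.0265] yaw 9.92 z [-0.001 -0.    -1.   ] F [-6.74 -1.65  6.8 ] M [-0.216  1.246 -0.031] grip 0.28 30.0
edge yaw 10.05 n 67 rms mm 0.21 rows [200.5 200.5 200.5] [199.5 199.5 199.5]
188 [79, 105, 99, 69, 94, 112, 67, 83, 110, 87, 74, 100, 104, 70, 83, 117, 81, 73, 104, 98, 73, 91, 112, 71, 76, 110, 90, 77, 101, 106, 64, 57, 75, 115, 122, 123, 121, 121, 120, 121, 121, 123, 122, 121, 123, 122, 121, 123, 122, 116, 88, 122, 147, 141]
500 [56, 58, 61, 64, 69, 70, 75, 78, 83, 86, 90, 95, 99, 97, 93, 84, 56, 60, 96, 77, 62, 89, 91, 72, 83, 96, 79, 79, 105, 96, 55, 52, 81, 115, 120, 120, 120, 121, 121, 122, 122, 120, 122, 122, 122, 122, 122, 122, 117, 93, 128, 148, 131, 120]
edge yaw 10.06 n 68 rms mm 0.21 rows [200.5 200.5 200.5] [199.5 199.5 199.5]
188 [87, 74, 100, 105, 66, 91, 116, 74, 76, 106, 95, 72, 94, 110, 72, 76, 113, 87, 74, 100, 102, 72, 85, 117, 78, 76, 107, 96, 75, 96, 111, 65, 54, 74, 109, 123, 121, 121, 122, 122, 122, 123, 124, 121, 121, 123, 123, 123, 123, 119, 92, 122, 148, 140]
500 [56, 59, 58, 60, 65, 67, 72, 76, 79, 82, 87, 91, 95, 99, 100, 96, 89, 56, 54, 90, 81, 66, 88, 92, 75, 82, 98, 83, 75, 105, 99, 58, 53, 81, 112, 120, 121, 121, 121, 122, 121, 122, 122, 122, 123, 122, 123, 123, 120, 102, 131, 148, 131, 120]
```

Contact on both tips, with no gap left in the profiles. Downward load has built up (Fz 7.5), so I'll relieve it before reading the push force.

Emit:
drive_tool:
  deltas:
    - [0,0,0,0,0,-0.0006,255]
    - [0,0,0,0,0,-0.0012,255]
    - [0,0,0,0,0,-0.0012,255]

```text
t: 9.38
tool_pos: [0.5626, 0.0443, 0.0269]
tcp_rot: [[0.985, 0.172, -0.0], [0.172, -0.985, 0.0], [-0.0, -0.0, -1.0]]
contact_force: [-1.7, -0.1, -3.4]
grip_width: 0.28
finger_force: 30.0
```

```bash
python3 st.py 5; python3 snap.py w7
cat >> gap.py <<'E'
def comp(tag,cols=(188,500),n=10):
    "collar -> tip end (free) or -> edge face, mm along tool x, by sub-pixel grey levels"
    a,L,yaw=gap(tag); g=cv2.cvtColor(a['im'],cv2.COLOR_RGB2GRAY).astype(float); out=[]
    for c in cols:
        p=g[:,c-1:c+2].mean(1)
        # collar: darkest pair above the long plain tip run ; start of run: rise through 95
        run=max((r for r in range(160,196) if all(abs(p[r:r+9]-121)<7)),default=None,key=lambda r:-r)
        r=run
        while p[r]>98: r-=1
        col=r+(98-p[r])/(p[r+1]-p[r])
        e=run
        while abs(p[e]-121)<9: e+=1
        w=fback(a,[[c,col],[c,e-.5]],z=.018)
        s=(np.polyval(L,w[0,1])-w[0,0])*np.cos(np.radians(yaw))
        out.append((round(col,2),e,round(-s*1e3,2),round(1e3*np.linalg.norm(w[0]-w[1]),2)))
    print(tag,'(collar row, end row, collar->edge mm, collar->end mm)',out)
E
python3 -c "
from gap import *
comp('w4',(187,502));comp('w5');comp('w6');comp('w7')"
```

```text
9.575 [0.5627 0.0443 0.0272] F [-1.1  -0.21 -3.03] sd [0.38 0.28 0.17] M [-0.122  0.342 -0.011] [0.019 0.024 0.023]
9.57 pos [0.5627 0.0443 0.0272] yaw 9.91 z [-0.  0. -1.] F [-1.34 -0.41 -2.95] M [-0.15   0.359  0.006] grip 0.283 30.0
edge yaw 10.04 n 69 rms mm 0.22 rows [200.5 200.5 200.5] [199.5 199.5 199.5]
w4 (collar row, end row, collar->edge mm, collar->end mm) [(np.float64(178.22), 196, np.float64(13.57), np.float64(10.97)), (np.float64(178.79), 195, np.float64(13.44), np.float64(10.63))]
edge yaw 10.05 n 67 rms mm 0.21 rows [200.5 200.5 200.5] [199.5 199.5 199.5]
w5 (collar row, end row, collar->edge mm, collar->end mm) [(np.float64(182.56), 200, np.float64(10.83), np.float64(10.82)), (np.float64(182.49), 199, np.float64(10.94), np.float64(10.88))]
edge yaw 10.06 n 68 rms mm 0.21 rows [200.5 200.5 200.5] [199.5 199.5 199.5]
w6 (collar row, end row, collar->edge mm, collar->end mm) [(np.float64(183.68), 200, np.float64(10.14), np.float64(10.12)), (np.float64(183.54), 199, np.float64(10.25), np.float64(10.18))]
edge yaw 9.86 n 67 rms mm 0.05 rows [200.5 200.5 200.5] [200.5 200.5 200.5]
w7 (collar row, end row, collar->edge mm, collar->end mm) [(np.float64(183.8), 200, np.float64(10.07), np.float64(10.08)), (np.float64(183.78), 199, np.float64(10.74), np.float64(10.05))]
```

Free tip length is about 10.9 mm and is now 10.05 mm on both sides, so each tip is in about 0.8 mm. That agrees with Fx of about −1.15 N with the ruler's weight lifted off, and Mz is near 0. Next I'll press about 1.4 mm further, check, then ease back.

Emit:
drive_tool:
  deltas:
    - [0,0,0,0.0004,0,0,255]
    - [0,0,0,0.0008,0,0,255]
    - [0,0,0,0.0012,0,0,255]
    - [0,0,0,0.0015,0,0,255]
    - [0,0,0,0.0015,0,0,255]

```text
t: 10.25
tool_pos: [0.564, 0.0445, 0.0273]
tcp_rot: [[0.985, 0.172, -0.001], [0.172, -0.985, -0.0], [-0.001, -0.0, -1.0]]
contact_force: [-2.0, -1.2, -3.2]
grip_width: 0.275
finger_force: 30.0
```

```bash
python3 st.py 5; python3 snap.py w8;  python3 -c "
from gap import *
comp('w8')"
```

```text
10.45 [0.5641 0.0445 0.0273] F [-2.77 -0.64 -3.2 ] sd [0.53 0.45 0.19] M [-0.143  0.691 -0.038] [0.018 0.032 0.034]
10.45 pos [0.5641 0.0445 0.0273] yaw 9.91 z [-0.  0. -1.] F [-3.24 -1.09 -3.02] M [-0.125  0.727 -0.006] grip 0.279 30.0
edge yaw 9.86 n 67 rms mm 0.05 rows [200.5 200.5 200.5] [200.5 200.5 200.5]
w8 (collar row, end row, collar->edge mm, collar->end mm) [(np.float64(186.13), 200, np.float64(8.6), np.float64(8.61)), (np.float64(186.03), 200, np.float64(9.26), np.float64(9.24))]
```

Both tips are now in about 2.2 mm (Fx about −3 N, balanced). I'll ease back to about 0.9 mm, set the ruler down, and check.

Emit:
drive_tool:
  deltas:
    - [0,0,0,-0.0004,0,0,255]
    - [0,0,0,-0.0008,0,0,255]
    - [0,0,0,-0.0013,0,0,255]
    - [0,0,0,-0.0013,0,0.0004,255]
    - [0,0,0,-0.0013,0,0.0008,255]

```text
t: 11.12
tool_pos: [0.5635, 0.0443, 0.027]
tcp_rot: [[0.985, 0.172, 0.001], [0.172, -0.985, -0.0], [0.001, 0.0, -1.0]]
contact_force: [-1.7, -0.5, -1.8]
grip_width: 0.283
finger_force: 30.0
```

Emit:
drive_tool:
  deltas:
    - [0,0,0,0,0,0,255]
    - [0,0,0,0,0,0,255]

```text
t: 11.38
tool_pos: [0.5633, 0.0443, 0.0269]
tcp_rot: [[0.985, 0.172, 0.001], [0.172, -0.985, -0.0], [0.001, 0.0, -1.0]]
contact_force: [-2.8, 0.1, -2.3]
grip_width: 0.282
finger_force: 30.0
```

```bash
python3 st.py 5; python3 snap.py w9;  python3 -c "
from gap import *
comp('w9')"
```

```text
11.575 [0.5632 0.0443 0.0268] F [-1.71  0.07 -1.73] sd [0.57 0.52 0.51] M [-0.102  0.454 -0.043] [0.031 0.03  0.013]
11.57 pos [0.5632 0.0443 0.0268] yaw 9.91 z [ 0. -0. -1.] F [-1.27 -0.68 -2.43] M [-0.153  0.411 -0.028] grip 0.28 30.0
edge yaw 9.85 n 69 rms mm 0.05 rows [200.5 200.5 200.5] [200.5 200.5 200.5]
w9 (collar row, end row, collar->edge mm, collar->end mm) [(np.float64(184.8), 200, np.float64(9.41), np.float64(9.43)), (np.float64(184.69), 199, np.float64(10.11), np.float64(9.42))]
```

Emit:
drive_tool:
  deltas:
    - [0,0,0,-0.0003,0,0.0001,255]
    - [0,0,0,-0.0006,0,0.0003,255]
    - [0,0,0,-0.0006,0,0.0003,255]
    - [0,0,0,-0.0006,0,0.0003,255]

```text
t: 12.12
tool_pos: [0.5628, 0.0442, 0.0265]
tcp_rot: [[0.985, 0.172, 0.001], [0.172, -0.985, 0.0], [0.001, 0.0, -1.0]]
contact_force: [0.4, 0.1, -0.1]
grip_width: 0.276
finger_force: 30.0
```

```bash
python3 st.py 4; python3 snap.py w10;  python3 -c "
from gap import *
comp('w10')"
```

```text
12.275 [0.5627 0.0442 0.0265] F [ 0.23  0.01 -0.04] sd [0.29 0.42 0.17] M [ 0.028  0.186 -0.028] [0.027 0.025 0.032]
12.28 pos [0.5627 0.0442 0.0265] yaw 9.91 z [ 0.001 -0.    -1.   ] F [ 0.64 -0.49  0.25] M [ 0.026  0.171 -0.079] grip 0.277 30.0
edge yaw 9.85 n 65 rms mm 0.05 rows [200.5 200.5 200.5] [200.5 200.5 200.5]
w10 (collar row, end row, collar->edge mm, collar->end mm) [(np.float64(184.39), 200, np.float64(9.66), np.float64(9.67)), (np.float64(183.93), 199, np.float64(10.61), np.float64(9.92))]
```

Emit:
drive_tool:
  deltas:
    - [0,0,0,0,0,0,190]
    - [0,0,0,0,0,0,150]
    - [0,0,0,0,0,0,120]
    - [0,0,0,0,0,0,120]
    - [0,0,0,0,0,0,120]

```text
t: 12.95
tool_pos: [0.5625, 0.0442, 0.0263]
tcp_rot: [[0.985, 0.172, 0.0], [0.172, -0.985, -0.0], [0.0, 0.0, -1.0]]
contact_force: [0.0, 0.2, -0.0]
grip_width: 0.518
finger_force: 0.0
```

```bash
python3 st.py 3; python3 snap.py w11;  python3 -c "
from gap import *
comp('w11')"
```

```text
13.05 [0.5624 0.0442 0.0263] F [ 0.32 -0.11  0.14] sd [0.39 0.3  0.27] M [-0.036  0.142  0.015] [0.019 0.033 0.038]
13.05 pos [0.5624 0.0442 0.0263] yaw 9.91 z [-0. -0. -1.] F [ 0.87  0.04 -0.07] M [-0.038  0.186 -0.036] grip 0.522 0.0
edge yaw 9.86 n 69 rms mm 0.09 rows [199.5 199.5 199.5] [199.5 199.5 199.5]
w11 (collar row, end row, collar->edge mm, collar->end mm) [(np.float64(183.67), 199, np.float64(9.46), np.float64(9.47)), (np.float64(183.61), 199, np.float64(10.17), np.float64(10.12))]
```

The ruler stays put after release, with both tips still compressed about 1 mm. I'll lift off and go look at the jar, and check the clutter heights from the first scene depth image.

Emit:
drive_tool:
  deltas:
    - [0,0,0,0,0,-0.02,110]
    - [0,0,0,0,0,-0.07,0]
    - [0,0,0,0,0,-0.13,0]
    - [0,0,0,0,0,-0.19,0]
    - [0,0,0,0,0,-0.2,0]

```text
t: 13.72
tool_pos: [0.5657, 0.0441, 0.2342]
tcp_rot: [[0.985, 0.172, 0.012], [0.172, -0.985, -0.001], [0.012, 0.003, -1.0]]
contact_force: [0.5, 0.5, 0.0]
grip_width: 0.929
finger_force: 0.0
```

Emit:
drive_tool:
  deltas:
    - [0,0,0,-0.02,0.04,0,0]
    - [0,0,0,-0.041,0.081,0,0]
    - [0,0,0,-0.062,0.121,0,0]
    - [0,0,0,-0.082,0.162,0,0]
    - [0,0,0,-0.103,0.202,0,0]

```text
t: 14.35
tool_pos: [0.4948, -0.1736, 0.2265]
tcp_rot: [[0.985, 0.172, -0.0], [0.172, -0.985, 0.0], [-0.0, -0.0, -1.0]]
contact_force: [0.2, 0.8, -0.3]
grip_width: 1.001
finger_force: 0.0
```

Emit:
drive_tool:
  deltas:
    - [0,0,3,-0.025,0.05,0,0]
    - [0,0,6,-0.05,0.1,0,0]
    - [0,0,9.9,-0.077,0.15,0,0]
    - [0,0,9.9,-0.103,0.202,0,0]
    - [0,0,9.9,-0.103,0.202,0,0]

```text
t: 14.98
tool_pos: [0.427, -0.3924, 0.2261]
tcp_rot: [[1.0, -0.005, -0.001], [-0.005, -1.0, -0.0], [-0.001, 0.0, -1.0]]
contact_force: [-0.0, 1.0, -0.0]
grip_width: 0.998
finger_force: 0.0
```

Emit:
drive_tool:
  deltas:
    - [0,0,0,0,0,0,0]
    - [0,0,0,0,0,0,0]

```text
t: 15.22
tool_pos: [0.4295, -0.3878, 0.2263]
tcp_rot: [[1.0, 0.002, -0.0], [0.002, -1.0, 0.001], [-0.0, -0.001, -1.0]]
contact_force: [-0.5, 0.4, 0.4]
grip_width: 0.997
finger_force: 0.0
```

```bash
python3 snap.py j1
python3 - <<'E'
from h import *
a=np.load('scene0.npz'); v,u=np.mgrid[200:330,270:460]; d=a['d'][200:330,270:460]
W=back(a,np.c_[u.ravel(),v.ravel()],depth=d.ravel())
m=(abs(W[:,0]-.45)<.16)&(abs(W[:,1]+.4)<.16)&(W[:,2]>.008); W=W[m]
for x in np.arange(.3,.61,.03): print(round(x,2),[int(1e3*W[(abs(W[:,0]-x)<.015)&(abs(W[:,1]-y)<.015),2].max(initial=0)) for y in np.arange(-.55,-.24,.03)])
E
```

```text
15.22 pos [ 0.4295 -0.3878  0.2263] yaw 0.1 z [-0.     0.001 -1.   ] F [-0.52  0.41  0.37] M [-0.075  0.107  0.024] grip 0.997 0.0
0.3 [0, 110, 108, 0, 0, 41, 52, 51, 0, 0, 0]
0.33 [0, 0, 0, 60, 61, 61, 51, 52, 45, 0, 0]
0.36 [0, 0, 0, 61, 42, 62, 38, 49, 46, 0, 0]
0.39 [36, 53, 40, 63, 62, 62, 50, 50, 45, 0, 0]
0.42 [45, 54, 40, 41, 51, 56, 51, 48, 32, 0, 0]
0.45 [53, 53, 0, 0, 66, 108, 108, 48, 37, 0, 0]
0.48 [0, 0, 0, 0, 70, 109, 107, 38, 37, 0, 0]
0.51 [0, 0, 0, 0, 0, 0, 0, 0, 0, 0, 0]
0.54 [65, 66, 66, 66, 0, 0, 0, 0, 0, 0, 0]
0.57 [66, 66, 67, 67, 64, 0, 0, 0, 0, 0, 0]
0.6 [66, 66, 68, 67, 65, 0, 0, 0, 0, 0, 0]
```

View pics/j1.png

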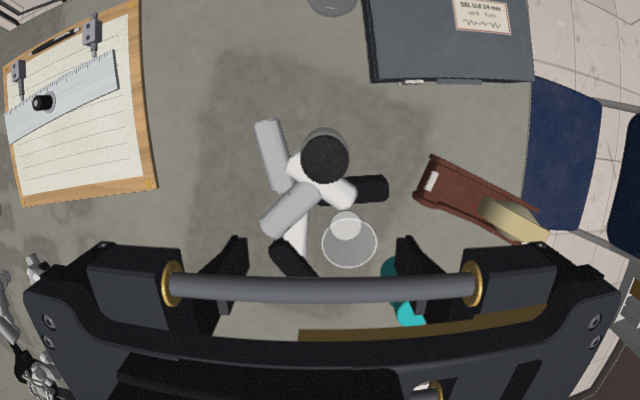

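The jar's cap is at (325,160), with white, grey and black tubes around its near side, left and right. Next I'll locate it precisely and map the clutter height under each possible finger position.

Run:
```python
from h import *
a=np.load('j1.npz'); g=cv2.cvtColor(a['im'],cv2.COLOR_RGB2GRAY)
v,u=np.mgrid[90:225,230:430]; W=fback(a,np.c_[u.ravel(),v.ravel()],depth=a['d'][90:225,230:430].ravel())
z=W[:,2]; top=(z>.1).reshape(v.shape); pts=np.c_[u.ravel(),v.ravel()][z>.1]
(c,r)=cv2.minEnclosingCircle(pts.astype(np.float32)); print('cap',c,r,'zmed',np.median(z[z>.1]),len(pts))
C=fback(a,c,z=.107)[0]; e=fback(a,[(c[0]-r,c[1]),(c[0]+r,c[1]),(c[0],c[1]-r)],z=.107);print('jar',C.round(4),'capdia',np.linalg.norm(e[0]-e[1]),'top edge',e[2])
T=W[z>.1];print('depth extents',T.min(0).round(4),T.max(0).round(4), T.mean(0).round(4))
d=W[:,:2]-C[:2]
for yaw in range(-90,90,15):
    A=np.radians(yaw); y=np.array([np.sin(A),-np.cos(A)]); x=np.array([np.cos(A),np.sin(A)])
    s=d@y; t=d@x; o=[]
    for sg in (1,-1):
        m=(abs(t)<.013)&(s*sg>.031)&(s*sg<.060)&(z<.2); o.append((int(m.sum()),round(float(np.percentile(z[m],98)),3) if m.any() else None))
    print(yaw,o)
```

```text
cap (328.93328857421875, 160.77285766601562) 112.33537292480469 zmed 0.10888617679189799 1979
jar [ 0.4637 -0.3957  0.107 ] capdia 0.21681300407282791 top edge [ 0.56747424 -0.39532794  0.107     ]
depth extents [ 0.4424 -0.4141  0.1004] [ 0.5102 -0.3689  0.3899] [ 0.4679 -0.3911  0.1265]
-90 [(445, 0.053), (480, 0.003)]
-75 [(525, 0.054), (484, 0.003)]
-60 [(572, 0.054), (481, 0.003)]
-45 [(607, 0.049), (486, 0.003)]
-30 [(514, 0.038), (507, 0.033)]
-15 [(450, 0.003), (606, 0.046)]
0 [(451, 0.003), (628, 0.05)]
15 [(465, 0.003), (578, 0.051)]
30 [(471, 0.003), (475, 0.051)]
45 [(475, 0.003), (489, 0.053)]
60 [(478, 0.003), (491, 0.053)]
75 [(479, 0.003), (452, 0.053)]
```

Run:
```python
from h import *
a=np.load('j1.npz')
v,u=np.mgrid[90:225,230:430]; uv=np.c_[u.ravel(),v.ravel()]; W=fback(a,uv,depth=a['d'][90:225,230:430].ravel())
z=W[:,2]; k=(z>.1)&(z<.118)&(np.hypot(W[:,0]-.466,W[:,1]+.391)<.04); T=W[k]
(c,r)=cv2.minEnclosingCircle((T[:,:2]*1000).astype(np.float32)); print('circle',c,r,T.mean(0).round(4),len(T))
(cp,rp)=cv2.minEnclosingCircle(uv[k].astype(np.float32)); print(cp,rp,fback(a,cp,z=.107),fback(a,cp,z=.109))
C=fback(a,uv[k].mean(0),z=.107)[0]; print(C)
d=W[:,:2]-C[:2]
for yaw in range(-40,-9,5):
    A=np.radians(yaw); y=np.array([np.sin(A),-np.cos(A)]); x=np.array([np.cos(A),np.sin(A)])
    s=d@y; t=d@x
    print(yaw,[round(float(np.percentile(z[(abs(t)<.013)&(s*sg>.031)&(s*sg<.060)&(z<.2)],99)),3) for sg in (1,-1)])
print(plan(np.array([.4295,-.3880,.2265]),0.,[C[0],C[1],.13],-26))
```

```text
circle (464.37200927734375, -391.3822326660156) 23.089941024780273 [ 0.4651 -0.3912  0.1087] 1854
(324.2475280761719, 159.62376403808594) 24.8912410736084 [[ 0.46472193 -0.39133089  0.107     ]] [[ 0.4650431  -0.39131158  0.109     ]]
[ 0.46486052 -0.39126137  0.107     ]
-40 [0.047, 0.029]
-35 [0.039, 0.034]
-30 [0.038, 0.036]
-25 [0.03, 0.038]
-20 [0.003, 0.039]
-15 [0.003, 0.041]
-10 [0.003, 0.048]
[2.60e+01 3.54e-02 3.30e-03 9.65e-02]
```

Emit:
drive_tool:
  deltas:
    - [0,0,10,0.018,0.002,0.03,0]
    - [0,0,20,0.0354,0.0033,0.06,0]
    - [0,0,24,0.0354,0.0033,0.09,0]
    - [0,0,24,0.0354,0.0033,0.1,0]
    - [0,0,24,0.0354,0.0033,0.1,0]

```text
t: 15.9
tool_pos: [0.4645, -0.3917, 0.1262]
tcp_rot: [[0.915, -0.404, -0.001], [-0.404, -0.915, 0.001], [-0.001, -0.0, -1.0]]
contact_force: [0.1, 0.3, -0.9]
grip_width: 0.999
finger_force: 0.0
```

Emit:
drive_tool:
  deltas:
    - [0,0,0,0,0,0.03,0]
    - [0,0,0,0,0,0.06,0]
    - [0,0,0,0,0,0.0795,0]
    - [0,0,0,0,0,0.0795,0]
    - [0,0,0,0,0,0.0795,0]

```text
t: 16.52
tool_pos: [0.4653, -0.3934, 0.0484]
tcp_rot: [[0.914, -0.406, 0.002], [-0.406, -0.914, -0.002], [0.002, 0.001, -1.0]]
contact_force: [0.1, -0.1, 0.3]
grip_width: 1.001
finger_force: 0.0
```

Emit:
drive_tool:
  deltas:
    - [0,0,0,0,0,0,60]
    - [0,0,0,0,0,0,90]
    - [0,0,0,0,0,0,150]
    - [0,0,0,0,0,0,255]
    - [0,0,0,0,0,0,255]

```text
t: 17.15
tool_pos: [0.4645, -0.3924, 0.0469]
tcp_rot: [[0.914, -0.407, 0.0], [-0.407, -0.914, 0.0], [0.0, -0.0, -1.0]]
contact_force: [0.6, 0.9, 0.5]
grip_width: 0.587
finger_force: 29.9
```

```bash
python3 st.py 4; python3 snap.py j2
```

```text
17.3 [ 0.4645 -0.3925  0.0469] F [0.53 1.06 1.18] sd [0.17 0.15 0.58] M [ 0.097  0.121 -0.002] [0.029 0.023 0.014]
17.3 pos [ 0.4645 -0.3925  0.0469] yaw -23.99 z [ 0.  0. -1.] F [0.61 0.93 2.07] M [0.13  0.152 0.012] grip 0.585 30.0
```

Jar held (51 mm opening, 30 N). I'll lift, then carry it over the straightedge, to the right of the grip.

Emit:
drive_tool:
  deltas:
    - [0,0,0,0,0,-0.015,255]
    - [0,0,0,0,0,-0.045,255]
    - [0,0,0,0,0,-0.085,255]
    - [0,0,0,0,0,-0.125,255]
    - [0,0,0,0,0,-0.15,255]

```text
t: 17.98
tool_pos: [0.4649, -0.3932, 0.2003]
tcp_rot: [[0.914, -0.407, 0.002], [-0.407, -0.914, -0.003], [0.003, 0.002, -1.0]]
contact_force: [1.1, -0.6, -3.0]
grip_width: 0.585
finger_force: 29.9
```

Emit:
drive_tool:
  deltas:
    - [0,0,-3,-0.004,-0.03,0,255]
    - [0,0,-6,-0.01,-0.07,0,255]
    - [0,0,-10,-0.017,-0.112,0,255]
    - [0,0,-13,-0.023,-0.154,0,255]
    - [0,0,-17,-0.029,-0.197,0,255]

```text
t: 18.6
tool_pos: [0.5181, -0.1995, 0.1976]
tcp_rot: [[0.993, -0.12, 0.001], [-0.12, -0.993, -0.0], [0.001, 0.0, -1.0]]
contact_force: [0.5, -0.2, -2.4]
grip_width: 0.583
finger_force: 29.9
```

Emit:
drive_tool:
  deltas:
    - [0,0,-4,0.0065,-0.0425,0,255]
    - [0,0,-9,0.013,-0.085,0,255]
    - [0,0,-13,0.0195,-0.1275,0,255]
    - [0,0,-16.9,0.026,-0.168,0,255]
    - [0,0,-16.9,0.0299,-0.1968,0,255]

```text
t: 19.23
tool_pos: [0.5718, -0.0073, 0.1976]
tcp_rot: [[0.985, 0.174, 0.0], [0.174, -0.985, -0.0], [0.0, 0.0, -1.0]]
contact_force: [0.1, -0.8, -2.1]
grip_width: 0.585
finger_force: 29.9
```

Emit:
drive_tool:
  deltas:
    - [0,0,0,0,0,0.02,255]
    - [0,0,0,0,0,0.04,255]
    - [0,0,0,0,0,0.04,255]
    - [0,0,0,0,0,0.04,255]

```text
t: 19.73
tool_pos: [0.5714, -0.0099, 0.1566]
tcp_rot: [[0.985, 0.171, -0.001], [0.171, -0.985, -0.0], [-0.001, -0.0, -1.0]]
contact_force: [0.3, 0.1, -1.8]
grip_width: 0.585
finger_force: 29.9
```

```bash
python3 snap.py p1
python3 - <<'E'
from h import *
from rig import grab_frame, camera_params
a=np.load('p1.npz'); im=a['im'].astype(int); g=im.sum(2)/3
v,u=np.mgrid[60:260,100:560]; W=fback(a,np.c_[u.ravel(),v.ravel()],depth=a['d'][60:260,100:560].ravel()); G=g[60:260,100:560].ravel()
print('jar foot/grip dark low region:')
m=(W[:,2]>.035)&(W[:,2]<.058)&(np.hypot(W[:,0]-.5626,W[:,1]-.0442)<.03); print('grip top pts',m.sum(),W[m].mean(0).round(4) if m.any() else '',W[m].min(0).round(4),W[m].max(0).round(4))
m=(W[:,2]>.07)&(W[:,2]<.2)&(np.hypot(W[:,0]-.572,W[:,1]+.009)<.05); print('jar pts',m.sum(),W[m].min(0).round(4),W[m].max(0).round(4))
E
```

```text
19.73 pos [ 0.5714 -0.0099  0.1566] yaw 9.83 z [-0.001 -0.    -1.   ] F [ 0.28  0.14 -1.82] M [-0.035  0.107 -0.021] grip 0.585 29.9
jar foot/grip dark low region:
grip top pts 633 [0.5652 0.0422 0.0497] [0.5514 0.0306 0.035 ] [0.5757 0.0546 0.0544]
jar pts 5527 [ 0.5708 -0.0441  0.1154] [0.5965 0.0264 0.2   ]
```

Grip still at about (0.563, 0.043), and the jar is on the ruler's centreline. Lowering to about 5 mm above it.

Emit:
drive_tool:
  deltas:
    - [0,0,0,0,0,0.025,255]
    - [0,0,0,0,0,0.05,255]
    - [0,0,0,0,0,0.07,255]
    - [0,0,0,0,0,0.084,255]
    - [0,0,0,0,0,0.084,255]

```text
t: 20.4
tool_pos: [0.5709, -0.009, 0.0718]
tcp_rot: [[0.985, 0.172, -0.002], [0.172, -0.985, 0.0], [-0.002, -0.001, -1.0]]
contact_force: [0.5, 0.6, -3.4]
grip_width: 0.584
finger_force: 29.9
```

Emit:
drive_tool:
  deltas:
    - [0,0,0,0,0,0.001,255]
    - [0,0,0,0,0,0.002,255]
    - [0,0,0,0,0,0.003,255]
    - [0,0,0,0,0,0.0035,255]
    - [0,0,0,0,0,0.0035,255]

```text
t: 21.02
tool_pos: [0.5716, -0.009, 0.0694]
tcp_rot: [[0.985, 0.172, 0.0], [0.172, -0.985, -0.0], [-0.0, 0.0, -1.0]]
contact_force: [0.5, -0.3, -3.6]
grip_width: 0.585
finger_force: 29.9
```

```bash
python3 st.py 4; python3 snap.py p2
```

```text
21.175 [ 0.5717 -0.0091  0.0694] F [ 0.16 -0.01 -2.97] sd [0.32 0.34 0.49] M [-0.061  0.127  0.007] [0.013 0.029 0.035]
21.18 pos [ 0.5717 -0.0091  0.0694] yaw 9.91 z [ 0. -0. -1.] F [-0.33  0.57 -3.03] M [-0.066  0.165  0.065] grip 0.582 29.9
```

Emit:
drive_tool:
  deltas:
    - [0,0,0,0,0,0.0005,255]
    - [0,0,0,0,0,0.001,255]
    - [0,0,0,0,0,0.0015,255]
    - [0,0,0,0,0,0.0015,255]

```text
t: 21.72
tool_pos: [0.5716, -0.009, 0.0677]
tcp_rot: [[0.985, 0.172, -0.0], [0.172, -0.985, 0.0], [-0.0, -0.0, -1.0]]
contact_force: [-0.8, 0.6, -1.7]
grip_width: 0.583
finger_force: 29.9
```

```bash
python3 st.py 4
```

```text
21.875 [ 0.5717 -0.009   0.0679] F [-0.36  0.33 -2.58] sd [0.29 0.45 0.67] M [-0.049  0.137  0.005] [0.021 0.015 0.017]
```

Emit:
drive_tool:
  deltas:
    - [0,0,0,0,0,0.0004,255]
    - [0,0,0,0,0,0.0008,255]
    - [0,0,0,0,0,0.0008,255]

```text
t: 22.25
tool_pos: [0.5716, -0.0091, 0.067]
tcp_rot: [[0.985, 0.172, -0.0], [0.172, -0.985, -0.0], [-0.0, -0.0, -1.0]]
contact_force: [0.5, 1.3, -2.2]
grip_width: 0.583
finger_force: 29.9
```

```bash
python3 st.py 4
```

```text
22.4 [ 0.5717 -0.009   0.067 ] F [ 0.56  0.08 -2.01] sd [0.6  0.74 0.38] M [-0.072  0.151  0.016] [0.022 0.022 0.029]
```

Contact is about to start. Two more small steps.

Emit:
drive_tool:
  deltas:
    - [0,0,0,0,0,0.0003,255]
    - [0,0,0,0,0,0.0005,255]
    - [0,0,0,0,0,0.0005,255]

```text
t: 22.78
tool_pos: [0.5718, -0.009, 0.0669]
tcp_rot: [[0.985, 0.172, 0.0], [0.172, -0.985, 0.0], [0.0, 0.0, -1.0]]
contact_force: [-0.8, -0.2, 1.2]
grip_width: 0.581
finger_force: 29.9
```

```bash
python3 st.py 4
```

```text
22.925 [ 0.5718 -0.009   0.0668] F [-0.81  0.53  1.14] sd [0.43 0.49 0.11] M [-0.003  0.326 -0.002] [0.026 0.029 0.027]
```

Emit:
drive_tool:
  deltas:
    - [0,0,0,0,0,0.0002,255]
    - [0,0,0,0,0,0.0004,255]
    - [0,0,0,0,0,0.0004,255]

```text
t: 23.3
tool_pos: [0.572, -0.009, 0.0668]
tcp_rot: [[0.985, 0.172, 0.001], [0.172, -0.985, -0.0], [0.001, 0.0, -1.0]]
contact_force: [-1.6, 1.2, 6.0]
grip_width: 0.582
finger_force: 30.0
```

```bash
python3 st.py 4
```

```text
23.45 [ 0.572  -0.009   0.0668] F [-2.08  1.17  5.78] sd [0.65 0.49 0.59] M [ 0.103  0.6   -0.022] [0.011 0.03  0.015]
```

Emit:
drive_tool:
  deltas:
    - [0,0,0,0,0,-0.0004,255]
    - [0,0,0,0,0,-0.0004,255]

```text
t: 23.7
tool_pos: [0.5719, -0.009, 0.0668]
tcp_rot: [[0.985, 0.172, 0.0], [0.172, -0.985, -0.0], [0.0, 0.0, -1.0]]
contact_force: [-2.2, 1.3, 4.8]
grip_width: 0.581
finger_force: 30.0
```

Emit:
drive_tool:
  deltas:
    - [0,0,0,0,0,0,100]
    - [0,0,0,0,0,0,70]
    - [0,0,0,0,0,0,30]
    - [0,0,0,0,0,0,0]
    - [0,0,0,0,0,0,0]

```text
t: 24.32
tool_pos: [0.5716, -0.0091, 0.0664]
tcp_rot: [[0.985, 0.172, -0.0], [0.172, -0.985, -0.0], [-0.0, 0.0, -1.0]]
contact_force: [0.3, 0.3, -0.8]
grip_width: 0.953
finger_force: 0.0
```

Emit:
drive_tool:
  deltas:
    - [0,0,0,0,0,-0.01,0]
    - [0,0,0,0,0,-0.03,0]
    - [0,0,0,0,0,-0.06,0]
    - [0,0,0,0,0,-0.11,0]
    - [0,0,0,0,0,-0.15,0]

```text
t: 24.95
tool_pos: [0.5724, -0.0091, 0.2206]
tcp_rot: [[0.985, 0.172, 0.003], [0.172, -0.985, -0.001], [0.003, 0.001, -1.0]]
contact_force: [1.0, -0.1, -0.1]
grip_width: 1.005
finger_force: 0.0
```

Emit:
drive_tool:
  deltas:
    - [0,0,0,-0.04,0,0,0]
    - [0,0,0,-0.09,0,0,0]
    - [0,0,0,-0.12,0,0,0]
    - [0,0,0,-0.12,0,0,0]
    - [0,0,0,-0.12,0,0,0]

```text
t: 25.58
tool_pos: [0.4545, -0.0298, 0.2181]
tcp_rot: [[0.985, 0.172, 0.003], [0.172, -0.985, -0.001], [0.003, 0.001, -1.0]]
contact_force: [-0.4, 0.0, 0.8]
grip_width: 1.005
finger_force: 0.0
```

```bash
python3 st.py 2; python3 snap.py p3
python3 - <<'E'
from h import *
a=np.load('p3.npz'); g=cv2.cvtColor(a['im'],cv2.COLOR_RGB2GRAY).astype(float)
v,u=np.mgrid[0:240,80:560]; W=fback(a,np.c_[u.ravel(),v.ravel()],depth=a['d'][0:240,80:560].ravel())
z=W[:,2]
m=(z>.118)&(z<.14)&(np.hypot(W[:,0]-.572,W[:,1]+.009)<.05); print('jar top',m.sum(),W[m].mean(0).round(4),(W[m].min(0)+W[m].max(0))/2)
m=(z>.044)&(z<.056)&(np.hypot(W[:,0]-.5626,W[:,1]-.0442)<.02); print('grip',m.sum(),((W[m].min(0)+W[m].max(0))/2).round(4))
R,t,K=a['R'],a['t'],a['mtx']
def proj(X):
    c=(X@R.T+t); n=np.linalg.norm(c[:,:2],axis=1); th=np.arctan2(n,c[:,2]); return K[:2,2]+c[:,:2]/n[:,None]*th[:,None]*K[0,0]
N=np.array([.985,.172,0])
for tip in ([.5759,.1291,.018],[.6108,-.0664,.018]):
    s=np.arange(-.030,.026,.001); P=proj(np.array(tip)+s[:,None]*N).astype(np.float32)
    print(proj(np.array([tip]))[0].round(1),cv2.remap(g.astype(np.float32),P[:,0].copy(),P[:,1].copy(),1).ravel().astype(int).tolist())
E
```

```text
25.625 [ 0.4545 -0.0297  0.2177] F [-0.13 -0.06  0.22] sd [0.28 0.1  0.58] M [-0.086  0.128 -0.014] [0.002 0.017 0.02 ]
25.62 pos [ 0.4545 -0.0297  0.2177] yaw 9.91 z [ 0.002 -0.    -1.   ] F [ 0.15 -0.16 -0.36] M [-0.088  0.111  0.007] grip 1.003 0.0
jar top 2357 [ 0.5699 -0.0088  0.1288] [ 0.57011232 -0.00837641  0.12477566]
grip 418 [0.5629 0.0427 0.0494]
[207.3  61.2] [166, 167, 167, 166, 163, 167, 168, 167, 165, 165, 165, 166, 166, 166, 169, 169, 167, 166, 165, 165, 168, 169, 171, 171, 169, 168, 160, 160, 161, 154, 153, 156, 154, 144, 125, 129, 132, 133, 132, 132, 131, 132, 132, 130, 120, 82, 74, 88, 90, 103, 96, 94, 107, 95, 94, 95]
[374.6  55.4] [167, 167, 167, 168, 169, 166, 167, 165, 165, 167, 168, 168, 166, 166, 168, 168, 167, 167, 165, 167, 170, 171, 169, 169, 169, 159, 146, 146, 143, 143, 144, 146, 144, 121, 125, 128, 129, 130, 131, 132, 132, 133, 132, 125, 82, 68, 85, 100, 91, 104, 99, 100, 103, 99, 95, 87]
```

The jar stands upright at (0.570, −0.009), its top at 0.128 m. I'll check the tips once more from the front side.

Emit:
drive_tool:
  deltas:
    - [0,0,0,0.03,0,0,0]
    - [0,0,0,0.08,0,0.01,0]
    - [0,0,0,0.115,0,0.04,0]
    - [0,0,0,0.115,0,0.05,0]
    - [0,0,0,0.115,0,0.05,0]

```text
t: 26.3
tool_pos: [0.5658, -0.0096, 0.165]
tcp_rot: [[0.985, 0.173, -0.004], [0.173, -0.985, 0.0], [-0.003, -0.001, -1.0]]
contact_force: [-0.1, 1.1, 0.5]
grip_width: 0.998
finger_force: 0.0
```

Emit:
drive_tool:
  deltas:
    - [0,0,0,0,0,0,0]
    - [0,0,0,0,0,0,0]

```text
t: 26.55
tool_pos: [0.5671, -0.0102, 0.1682]
tcp_rot: [[0.985, 0.172, 0.003], [0.172, -0.985, -0.0], [0.002, 0.001, -1.0]]
contact_force: [-0.2, 0.3, -0.2]
grip_width: 1.001
finger_force: 0.0
```

```bash
python3 snap.py p4
python3 - <<'E'
from h import *
def prof(tag):
    a=np.load(tag+'.npz'); g=cv2.cvtColor(a['im'],cv2.COLOR_RGB2GRAY).astype(np.float32); R,t,K=a['R'],a['t'],a['mtx']
    def proj(X):
        c=(X@R.T+t); n=np.linalg.norm(c[:,:2],axis=1); th=np.arctan2(n,c[:,2]); return K[:2,2]+c[:,:2]/n[:,None]*th[:,None]*K[0,0]
    N=np.array([.985,.172,0])
    for tip in ([.5759,.1291,.018],[.6108,-.0664,.018]):
        s=np.arange(-.008,.020,.0005); P=proj(np.array(tip)+s[:,None]*N).astype(np.float32)
        print(tag,proj(np.array([tip]))[0].round(),cv2.remap(g,P[:,0].copy(),P[:,1].copy(),1).ravel().astype(int).tolist())
for t in ('w4','w8','w11','p4'): prof(t)
E
```

```text
26.55 pos [ 0.5671 -0.0102  0.1682] yaw 9.89 z [ 0.003 -0.    -1.   ] F [-0.24  0.29 -0.18] M [-0.071  0.134  0.022] grip 1.001 0.0
w4 [188. 197.] [121, 125, 127, 126, 128, 131, 133, 123, 118, 126, 136, 127, 96, 74, 70, 87, 127, 134, 130, 124, 120, 121, 122, 121, 121, 123, 121, 122, 123, 120, 121, 122, 121, 120, 122, 121, 120, 121, 122, 120, 94, 68, 61, 77, 98, 110, 82, 75, 93, 110, 88, 80, 91, 105, 99, 71]
w4 [500. 196.] [146, 143, 140, 141, 146, 147, 147, 147, 148, 150, 136, 109, 69, 78, 101, 129, 149, 131, 121, 119, 119, 120, 120, 121, 120, 121, 121, 120, 122, 120, 119, 120, 120, 121, 122, 121, 121, 121, 114, 96, 69, 58, 65, 86, 107, 96, 82, 79, 102, 100, 84, 75, 93, 105, 87, 73]
w8 [189. 205.] [159, 161, 157, 157, 156, 154, 148, 140, 133, 126, 116, 107, 108, 112, 114, 113, 115, 121, 130, 144, 135, 116, 102, 118, 122, 122, 122, 122, 123, 124, 124, 124, 124, 123, 123, 123, 124, 124, 123, 111, 88, 58, 65, 86, 106, 110, 71, 90, 102, 98, 82, 84, 100, 100, 88, 75]
w8 [498. 203.] [155, 156, 155, 157, 158, 157, 157, 157, 158, 155, 154, 153, 154, 153, 154, 155, 153, 154, 143, 124, 107, 11
[... 594 characters left out ...]
24, 125, 124, 124, 123, 124, 123, 123, 123, 124, 124, 123, 118, 105, 71, 59, 65, 86, 115, 92, 75, 81, 110, 98, 84, 81, 106, 102, 87, 80]
p4 [195. 160.] [170, 170, 168, 166, 161, 157, 153, 150, 149, 149, 150, 149, 148, 149, 149, 150, 151, 152, 152, 139, 110, 94, 111, 126, 129, 132, 131, 131, 130, 130, 130, 130, 130, 131, 132, 132, 131, 132, 133, 132, 130, 114, 90, 77, 82, 87, 92, 96, 101, 105, 99, 92, 90, 90, 93, 97]
p4 [381. 157.] [169, 167, 163, 155, 146, 141, 136, 132, 128, 127, 127, 126, 126, 127, 130, 134, 138, 126, 96, 84, 107, 127, 131, 135, 133, 132, 131, 131, 132, 133, 132, 131, 131, 131, 132, 132, 132, 131, 125, 115, 101, 85, 76, 81, 87, 99, 106, 99, 93, 89, 86, 94, 103, 98, 94, 93]
```

The edge hasn't moved since release: edge positions match to about 0.3 mm. Both tips are shorter than their free length, and there is no paper gap at either. Handing in.

```bash
python3 -c "
from rig import job_done
print(job_done())"
```

```text
the job is handed in; nothing more can be done
None
```

I handed the job in at about 26.6 s: both tips were pressed in about 2 mm, then eased back, and the jar stands upright on the straightedge to the right of the grip; my last camera check (about 1 mm per pixel) showed the edge unmoved and still touching both tips.

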